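# Seat a machined hub in the measuring rest by pushing

## Task

On the inspection bench, push the flanged hub with the orange cap along the bench top into the measuring rest until it stands against the rest's end stop (its long bar); then push the red sliding jaw up to it, so that the hub sits snug between the jaw and the short fence opposite and still touches the end stop. Only push with the fingertips or the outside of the fingers: do not grip, lift or tip the hub, do not grip the jaw, and leave the other hub, the red case and the magnifier where they are. Finish with the robot clear of everything.

Things in the scene. Friction and masses are not known exactly. Their poses are not given: they have to be found in the camera images.
- hub_orange: Hub to push: upright steel hub, flat ORANGE cap, 46 mm high. Widest at its round flange: 84 mm diameter, 11 to 19 mm above the bench; foot below it 72 mm, barrel above it 56 mm, rim 64 mm at 36 to 42 mm height. Origin at the centre of its underside, z up; its turn about z does not matter. About 0.5 kg; slides on the bench at a few newtons.
- hub_blue: Bystander: an identical hub but with a BLUE cap, same sizes and origin. Must stay where it is.
- rest: Fixed dark steel rest, 24 mm high. Origin on the bench at the centre of the painted green 86 mm disc, where the hub's centre belongs. Its axes: x roughly away from the robot, z up. End stop bar: face at y=+42 mm, x -60 to 190, 30 thick. Near fence: face at x=-42 mm, y from -25 to the end stop, 18 thick. The red jaw comes from +x, along y=0. Open to -y: the hub enters there.
- jaw (a joint): Travel of the red jaw, m: 0 open, grows towards the seat (rest's -x), up to 0.080. Front face at x = 107 mm minus travel in the rest's axes: meets a seated hub at 0.065. Stays where left; takes about 3 N to push. Jaw 35 mm long (x), 50 wide (y, centred on rest's y=0); front 22 mm high; at its back an upright push plate 8 thick, 45 mm high.
- jaw_back (a point): Point on the jaw's back face (the face to push, looking along the rest's +x), middle of its width, 25 mm above the bench; same axes as the rest. Moves with the jaw, lies at x = 142 mm minus the travel in the rest's axes.
- case: Bystander: flat red gauge case, 70 x 130 x 30 mm, origin under its centre. Must stay.
- loupe: Bystander: small black pocket magnifier, 42 mm diameter, 31 mm high, origin under its centre. Must stay.
Mind the look-alikes: they are no part of the job. What is shaped like the hub_orange but purple is not meant.

How it is judged:
On the way, in this order (a step that is already met when the one before it is completed fails the run):
1. the orange-capped hub stands in the rest, within 5 mm of the end stop, the jaw still open (y of hub_orange in the frame of rest between -0.005 and 0.003 m and x of hub_orange in the frame of rest between -0.003 and 0.03 m and value of joint jaw below 0.055 m and linear speed of hub_orange below 0.02 m/s), for 0.2 s.
2. the jaw is pushed up to the hub, the hub against the fence and the end stop (value of joint jaw above 0.062 m and x of hub_orange in the frame of rest below 0.003 m and y of hub_orange in the frame of rest above -0.003 m), for 0.2 s.
At the end, for the whole second after the job is handed in: The orange-capped hub stands upright at rest, its centre within 3 mm of the seat centre along both axes of the rest (so touching fence and end stop); the jaw is up to it (travel over 62 mm); the blue-capped hub, case and magnifier are within 15 mm of where they were (all of step 2 and x of hub_orange in the frame of rest above -0.003 m and y of hub_orange in the frame of rest below 0.003 m and height (world z) of hub_orange below 0.004 m and angle between hub_orange's own z axis and vertical below 0.08 rad and linear speed of hub_orange below 0.01 m/s and velocity of joint jaw between -0.01 and 0.01 m/s and distance of each of hub_blue, case, loupe from where it was at the start of the episode below 0.015 m).
It fails at once if the orange-capped hub is lifted or tipped (height (world z) of hub_orange above 0.01 m or angle between hub_orange's own z axis and vertical above 0.2 rad).
It fails at once if the hub is gripped: the fingers stand astride it with the grasp point near its axis (within 15 mm), below its top (horizontal distance between the grasp point and hub_orange below 0.015 m and height (world z) of the grasp point below 0.05 m).
It fails at once if the jaw is gripped: the fingers stand astride it with the grasp point inside its outline (x of the grasp point in the frame of jaw_back between -0.035 and -0.001 m and y of the grasp point in the frame of jaw_back between -0.025 and 0.025 m and height (world z) of the grasp point below 0.045 m).
It fails at once if the blue-capped hub, the case or the magnifier is moved more than 15 mm (distance of any of hub_blue, case, loupe from where it was at the start of the episode above 0.015 m).
It also fails if it takes over 61 s, if anything falls off the work surface, if the arm or the gripper's body presses on something with over 40 N, if the wrist force passes 120 N, or if a joint passes its speed limit or range.

## Robot

A 7-joint arm with a two-finger parallel gripper is mounted at the origin on the work surface. World frame = base frame: x ahead of the robot, y to its left, z up, the work surface at z = 0. Lengths are in m, angles in rad, forces in N, time in s.
With the tool pointing down it reaches from about 0.425 to 0.95 m from the base axis. Payload 4.7 kg.
Tool frame: the origin (TCP) lies between the finger pads; the fingertips stand 25 mm ahead of it and the grasp point (between the pads) lies 6 mm ahead of it; z points along the fingers, y is the line along which they close (so a half turn about z gives the same grasp; the last joint's range is limited). The gripper opens to 85 mm and grips with 20 to 120 N. Pads are 22 mm wide; open, the fingers measure 114 mm over their backs; the gripper's body (76 mm by 85 mm) begins 54 mm behind the grasp point. The pads swing forward as they close: fully open they stand 13 mm farther back than shut.
Start: joints at [-1.283, 0.469, -0.049, 1.532, 0.024, 1.141, -0.082], TCP at [0.21, 0.641, 0.256] pointing down, gripper open.
Joint ranges: [-2.59, 2.59], [-0.33, 1.99], [-1.39, 1.29], [0.1, 2.45], [-1.04, 4.18], [0.21, 1.99], [-2.66, 2.66]. Speed limits (rad/s): [2.57, 2.57, 3.14, 3.14, 3.14, 3.14, 3.14].

## Interface

Orientations are given as a 3x3 rotation matrix whose columns are the frame's x, y, z axes.
In Python, from rig import * gives the robot as it stands. Calls block until the motion is done:
- movep(position, orientation): joint-space move of the TCP to a pose.
- move_l(position, attitude=None, feed=0.15, until_force=None): straight line of the TCP; attitude=None keeps the orientation; feed is the mean speed in m/s. With until_force (N) it stops when the force on the tool has changed by that much, and returns True; else False.
- move_joints(angles): joint-space move.
- command_gripper(opening, newtons=None): finger opening in m; newtons is the grip in N (None keeps the last); returns when the fingers have stopped.
- sleep(seconds).
- inverse_kinematics(position, orientation): joint angles nearest the present ones, or None.
- sense(): the state.
- camera(name): name is "scene" or "top" or "wrist"; returns (picture, depth): 480x640x3 uint8, red, green, blue; 480x640 float32, m along the optical axis (not along the pixel's ray), 0 where there is no reading.
- camera_params(name): a dict with "K" (3x3 intrinsics, pixels), "position" and "rotation" of the camera in the world; the wrist camera has in their place "tool_from_camera" (4x4, takes a point from camera to tool coordinates, whose origin is the TCP and whose axes are the flange's). Camera axes: x right, y down, z forward; pixel columns grow to the right and rows downward; lengths in m; the calibration is good to about 2 mm. A picture is of the moment at which its call begins: read the wrist's pose just before it. camera_params takes no time and is no camera call.
A pose or a line that the arm cannot do raises Unreachable and nothing moves.
- finish_job(): hands the job in; it is judged then, once.
The state is a dict: "time_s": time; "joint_pos": joint angles; "qd": joint speeds; "joint_efforts": joint torques, N m; "position": TCP position; "tcp_rot": TCP orientation; "wrist_force": force on the tool from outside, world axes, zero at the start; "ft_torque": the same for the moment, N m; "finger_gap": finger opening in m; "gripper_force": force on a finger pad.
Only numpy, scipy, OpenCV 4.12 (cv2) and the standard library are available. Lean on these libraries where they do the work, as an engineer would, in place of code of your own. Each camera call takes 0.05 s, during which the arm holds its last target. There are 200 camera calls.

## Working session

There is one attempt and no reset: what is moved stays moved. The work goes in short steps, each a Python script; the robot and the scene stay as the last script left them, time stands still between calls to the robot, and variables do not carry over. Pictures are saved under pics/ and viewed, at most 10 in all, crops included, and the job is handed in when it is done.

```bash
mkdir -p pics; cat > h.py <<'E'
from rig import *
import numpy as np, cv2
def cloud(name):
    st=sense(); im,d=camera(name); p=camera_params(name); K=p["K"]
    v,u=np.mgrid[:480,:640]
    c=np.stack([(u-K[0][2])/K[0][0]*d,(v-K[1][2])/K[1][1]*d,d],-1)
    if name=="wrist":
        T=np.array(p["tool_from_camera"]); c=c@T[:3,:3].T+T[:3,3]
        R,t=np.array(st["tcp_rot"]),np.array(st["position"])
    else: R,t=np.array(p["rotation"]),np.array(p["position"])
    w=c@R.T+t; w[d==0]=np.nan
    return im,w
E
python3 - <<'E'
from h import *
for n in("top","scene"):
    im,w=cloud(n); cv2.imwrite(f"pics/{n}0.png",im[...,::-1]); np.savez(f"{n}0.npz",im=im,w=w)
s=sense();print(s["time_s"],s["tcp_rot"],s["position"])
E
```

```text
0.1 [[-9.50259809e-01  3.11457926e-01 -5.05939981e-04]
 [ 3.11458330e-01  9.50258211e-01 -1.74365870e-03]
 [-6.23027001e-05 -1.81450800e-03 -9.99998352e-01]] [0.21008704 0.64097147 0.25532673]
```

View pics/top0.png

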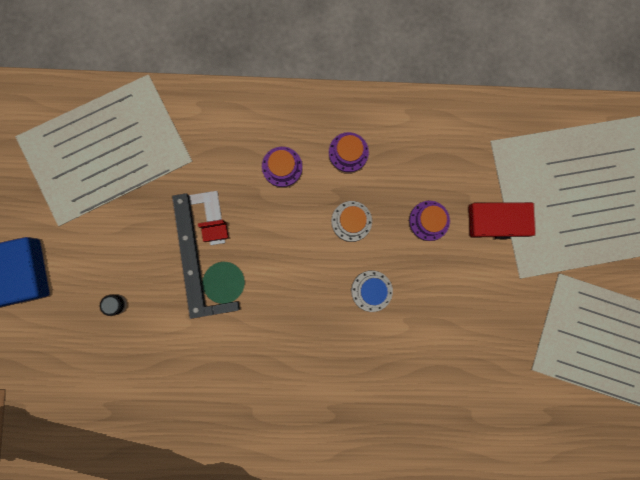

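View pics/scene0.png

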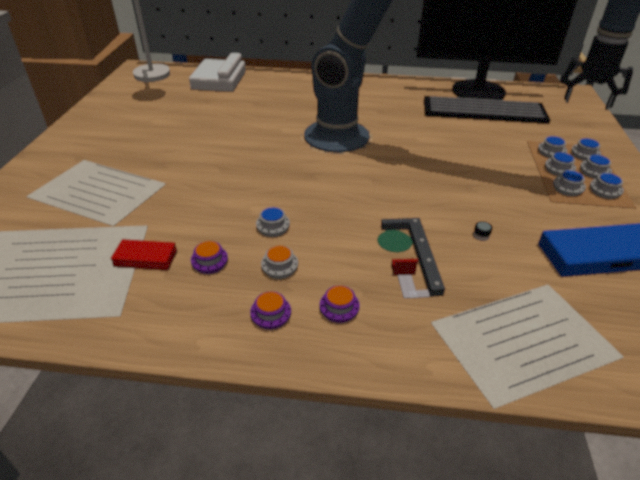

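The top view shows the steel hub with the orange cap at (352,221) and the blue one at (373,291). The look-alikes are purple. The green disc is at (224,283), the jaw at (214,231), the end stop on the left (+y) and the magnifier at (112,305). Next I'll measure positions.

```bash
python3 - <<'E'
import numpy as np,cv2
z=np.load("top0.npz");im=z["im"];w=z["w"]
hsv=cv2.cvtColor(im,cv2.COLOR_RGB2HSV)
def blob(name,m,box):
    u0,v0,u1,v1=box; k=np.zeros(m.shape,bool);k[v0:v1,u0:u1]=m[v0:v1,u0:u1]
    p=w[k];p=p[~np.isnan(p[:,0])]
    (c,s,a)=cv2.minAreaRect((p[:,:2]*1000).astype(np.float32))
    print(name,k.sum(),np.round(p.mean(0),4),"rect",np.round(c,1),np.round(s,1),round(a,1),"zmax",p[:,2].max().round(3))
    return p
H,S,V=[hsv[...,i].astype(int) for i in range(3)]
blob("orange",(H>5)&(H<18)&(S>190),(335,203,370,238))
blob("blue",(H>100)&(H<125)&(S>150),(350,270,395,312))
blob("purple",(H>5)&(H<18)&(S>190),(415,203,450,237))
blob("green",(H>60)&(H<95)&(S>90),(195,255,255,310))
blob("jaw",((H<5)|(H>175))&(S>150),(190,210,240,250))
zz=w[...,2]
tall=(zz>0.015)&(zz<0.03)
p=blob("bar",tall&(V<110),(165,185,207,325))
# bar direction from upper portion, and end-face edge: right-hand pixels
q=p[p[:,0]>p[:,0].min()+0.05][:,:2];d=cv2.fitLine(q.astype(np.float32),cv2.DIST_L2,0,.01,.01).ravel();print("bar line",d,"ang",np.degrees(np.arctan2(d[1],d[0])))
E
```

```text
orange 1 [ 0.6447 -0.0882  0.0441] rect [644.7 -88.2] [0. 0.] 0.0 zmax 0.044
blue 514 [ 0.4983 -0.1093  0.0452] rect [ 497.7 -109.7] [48.8 47.7] 0.8 zmax 0.049
purple 422 [ 0.6457 -0.2279  0.0452] rect [ 645.3 -227.5] [47. 47.] 0.8 zmax 0.049
green 1289 [5.083e-01 1.938e-01 1.000e-04] rect [508.5 193.4] [80.5 81.2] 37.1 zmax 0.015
jaw 471 [0.6124 0.2116 0.0269] rect [611.7 211.7] [34.2 49.4] 10.6 zmax 0.048
bar 1953 [0.5601 0.2588 0.0233] rect [564.6 247.2] [250.   58.5] 10.3 zmax 0.03
bar line [0.9819543  0.18911855 0.58471686 0.26354995] ang 10.901347
```

```bash
cat >> h.py <<'E'
def Rz(a):  # tool down, closing axis y at world angle a (deg)
    y=np.array([np.cos(np.radians(a)),np.sin(np.radians(a)),0]); z=np.array([0,0,-1.]); return np.column_stack([np.cross(y,z),y,z])
def hs(im): return [c.astype(int) for c in cv2.split(cv2.cvtColor(np.ascontiguousarray(im),cv2.COLOR_RGB2HSV))]
def blob(name,m,w):
    n,l,s,c=cv2.connectedComponentsWithStats(m.astype(np.uint8))
    if n<2: print(name,"none"); return
    p=w[l==1+s[1:,4].argmax()];p=p[~np.isnan(p[:,0])]
    r=cv2.minAreaRect((p[:,:2]*1000).astype(np.float32))
    print(name,len(p),np.round(p.mean(0),4),[np.round(x,1) for x in r]); return p
E
python3 - <<'E'
from h import *
z=np.load("top0.npz");im=z["im"];w=z["w"]
k=np.zeros((480,640),bool);k[200:242,330:375]=1
H,S,V=hs(im)
blob("hub",k&(w[...,2]>.04),w); blob("cap",k&(S>120)&(w[...,2]>.04),w)
movep([0.56,0.16,0.36],Rz(10.3))
im,w=cloud("wrist"); cv2.imwrite("pics/w1.png",im[...,::-1]); np.savez("w1.npz",im=im,w=w)
H,S,V=hs(im)
blob("green",(H>60)&(H<95)&(S>90)&(w[...,2]<.01),w); blob("jaw",((H<5)|(H>175))&(S>150),w)
p=blob("dark",(w[...,2]>.015)&(w[...,2]<.03)&(V<110),w)
print(sense()["time_s"],sense()["joint_pos"])
E
```

```text
hub 738 [ 0.6399 -0.0661  0.0446] [array([640.5, -66.6]), array([60.8, 60.4]), np.float64(0.4)]
cap 545 [ 0.6399 -0.0656  0.0454] [array([640.1, -65.2]), array([52.3, 50.2]), np.float64(2.0)]
green 19 [0.5122 0.1609 0.0009] [array([512.3, 160.1]), array([11.7,  4.1]), np.float64(65.8)]
jaw 956 [0.6082 0.2125 0.022 ] [array([608.8, 211.9]), array([26.7, 48.6]), np.float64(10.6)]
dark 6121 [0.5589 0.2593 0.0241] [array([564.1, 254.4]), array([250.3,  45. ]), np.float64(11.5)]
2.3167 [-0.72070981  0.25265863  0.46191816  1.63995763 -0.11691248  1.27710234
 -0.05497882]
```

View pics/w1.png

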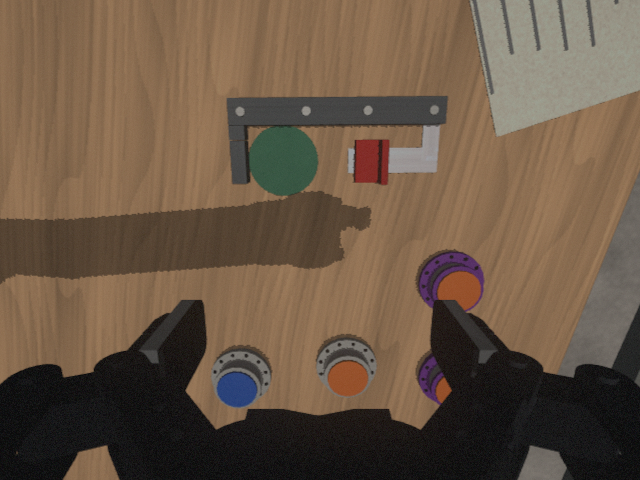

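The wrist view shows the disc at (283,160), the end stop along the top, the fence at (239,155) and the jaw at (371,161). I'll refine the rest pose from this picture, then do the first push.

```bash
python3 - <<'E'
from h import *
z=np.load("w1.npz");im=z["im"];w=z["w"];H,S,V=hs(im)
k=np.zeros((480,640),bool);k[100:126,229:446]=1
k&=(w[...,2]>.015)
p=blob("bar",k,w)
k=np.zeros((480,640),bool);k[127:196,249:320]=1
blob("green",k&(im[...,1].astype(int)>im[...,0]+10),w)
O=np.array([.5085,.1935]);a=np.radians(10.6);R=np.array([[np.cos(a),-np.sin(a)],[np.sin(a),np.cos(a)]])
q=(p[:,:2]-O)@R; print("bar in rest",q.min(0),q.max(0),np.percentile(q,[2,98],0), np.polyfit(q[:,0],q[:,1],1))
E
```

```text
bar 5424 [0.5615 0.259  0.0242] [array([563.3, 258.9]), array([248.1,  27.2]), np.float64(10.5)]
green 3749 [0.5092 0.1935 0.0008] [array([509.7, 192.2]), array([83.9, 81.4]), np.float64(10.5)]
bar in rest [-0.05811424  0.04083797] [0.18995358 0.06807442] [[-0.05280868  0.04171053]
 [ 0.18407559  0.06763378]] [0.00189613 0.0545401 ]
```

```bash
cat >> h.py <<'E'
O=np.array([.5092,.1925]);A=10.5;a_=np.radians(A);R2=np.array([[np.cos(a_),-np.sin(a_)],[np.sin(a_),np.cos(a_)]])
def W(x,y,z): return [*(O+R2@np.array([x,y])),z]
def rest(p): return (np.asarray(p)[...,:2]-O)@R2
E
python3 - <<'E'
from h import *
h=rest([.640,-.066]); t=np.array([.008,-.085]); d=(t-h)/np.linalg.norm(t-h)
ang=np.degrees(np.arctan2(d[1],d[0]))+A-90; print(h,d,ang)
s=h-d*.065; e=t-d*.048
command_gripper(.040)
movep(W(*s,.13),Rz(ang))
print("touch",move_l(W(*s,.031),feed=.1,until_force=8),sense()["position"][2])
move_l(W(*e,.031),feed=.09)
print(sense()["wrist_force"],sense()["position"],sense()["finger_gap"])
move_l(W(*(e-d*.03),.031),feed=.15)
move_l(W(*(e-d*.03),.13),feed=.15)
movep(W(.0,-.17,.25),Rz(A))
im,w=cloud("wrist"); cv2.imwrite("pics/w2.png",im[...,::-1])
H,S,V=hs(im)
p=blob("cap",(H>5)&(H<22)&(S>120)&(w[...,2]>.04)&(w[...,2]<.052),w); print("hub rest",rest(p.mean(0)))
print(sense()["time_s"])
E
```

```text
[ 0.08150186 -0.2780078 ] [-0.35588995  0.93452787] 31.3479969545988
touch False 0.03179400564309945
[ 1.93850801 -2.41631815  0.98393604] [0.55760274 0.06918311 0.03098506] 0.03994485863013222
cap 3506 [0.5327 0.1107 0.0462] [array([532.9, 110.5]), array([52. , 52.3]), np.float64(10.6)]
hub rest [ 0.00822545 -0.08472435]
9.7917
```

View pics/w2.png

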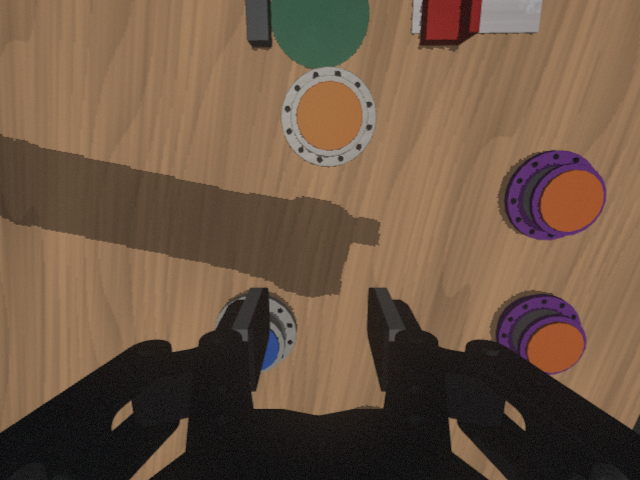

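The hub is at (329,116), just in front of the rest opening and where I planned it. Next is the straight push to the end stop.

```bash
python3 - <<'E'
from h import *
x=.008
movep(W(x,-.155,.13),Rz(A))
move_l(W(x,-.155,.031),feed=.1)
move_l(W(x,-.062,.031),feed=.08)
print("stop",move_l(W(x,-.040,.031),feed=.025,until_force=10),rest(sense()["position"]),sense()["wrist_force"])
sleep(.4)
move_l(W(x,-.10,.031),feed=.12)
move_l(W(x,-.10,.13),feed=.15)
movep(W(.03,-.10,.25),Rz(A))
im,w=cloud("wrist"); cv2.imwrite("pics/w3.png",im[...,::-1])
H,S,V=hs(im)
p=blob("cap",(H>5)&(H<22)&(S>120)&(w[...,2]>.04)&(w[...,2]<.052),w); print("hub rest",rest(p.mean(0)))
p=blob("jaw",((H<5)|(H>175))&(S>150),w); q=rest(p); print("jaw",np.percentile(q,[1,99],0))
print(sense()["time_s"])
E
```

```text
stop True [ 0.00788577 -0.04747498] [-0.09992628 -0.89929598  0.7739634 ]
cap 3665 [0.5169 0.1948 0.0461] [array([517. , 194.5]), array([52.4, 52.6]), np.float64(87.0)]
hub rest [0.00804145 0.00088987]
jaw 1960 [0.6083 0.2125 0.022 ] [array([608.9, 212.1]), array([27.4, 49.5]), np.float64(11.0)]
jaw [[ 0.08805837 -0.0235627 ]
 [ 0.11468479  0.0254592 ]]
15.8583
```

View pics/w3.png

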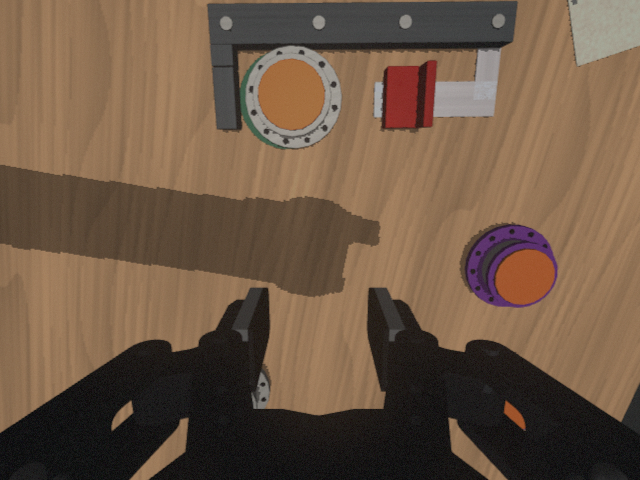

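The hub at (291,97) stands against the end stop. The jaw at (410,97) is still open, with its back face at rest x≈0.123. Now I'll push the jaw.

```bash
python3 - <<'E'
from h import *
q0=np.array(sense()["joint_pos"])
ang=min((A+90,A-90),key=lambda g:(lambda q:9 if q is None else abs(np.array(q)-q0).max())(inverse_kinematics(W(.165,0,.14),Rz(g))))
command_gripper(0)
movep(W(.165,0,.14),Rz(ang))
print("down",move_l(W(.165,0,.038),feed=.1,until_force=8),sense()["position"][2])
move_l(W(.108,0,.038),feed=.06)
print("stop",move_l(W(.080,0,.038),feed=.02,until_force=16),rest(sense()["position"]),sense()["wrist_force"])
sleep(.4)
move_l(W(.165,0,.038),feed=.12)
move_l(W(.165,0,.14),feed=.15)
movep(W(.04,-.10,.25),Rz(A))
im,w=cloud("wrist"); cv2.imwrite("pics/w4.png",im[...,::-1])
H,S,V=hs(im)
p=blob("cap",(H>5)&(H<22)&(S>120)&(w[...,2]>.04)&(w[...,2]<.052),w); print("hub rest",rest(p.mean(0)))
p=blob("jaw",((H<5)|(H>175))&(S>150),w); q=rest(p); print("jaw",np.percentile(q,[1,99],0))
print(sense()["time_s"])
E
```

```text
down False 0.038875326068733757
stop True [8.81742005e-02 5.38141847e-05] [0.49922058 0.29312543 0.7511245 ]
cap 3668 [0.5094 0.1933 0.0462] [array([509.2, 193.2]), array([52.3, 53.2]), np.float64(53.3)]
hub rest [0.0003909  0.00077232]
jaw 1891 [0.5638 0.2038 0.0221] [array([564. , 203.4]), array([26.9, 49.4]), np.float64(10.7)]
jaw [[ 0.04306622 -0.02390304]
 [ 0.0687138   0.02520076]]
24.15
```

View pics/w4.png

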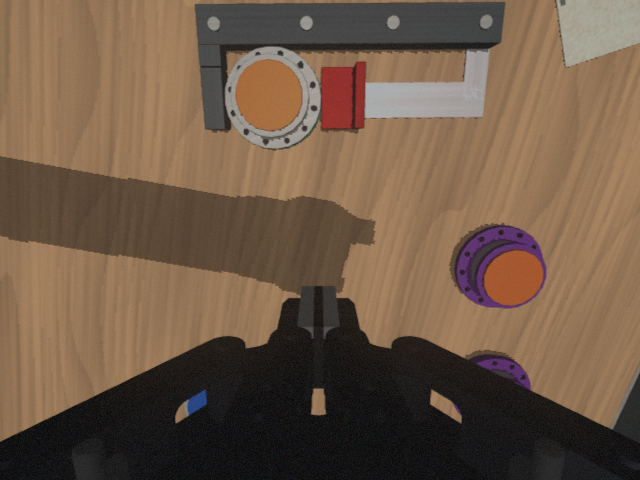

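The hub at (271,97) is snug between the fence and the jaw and touches the end stop. Jaw travel is about 64–65 mm and the robot is clear.

```bash
python3 -c "
from rig import *
print(finish_job())"
```

```text
the job is handed in; nothing more can be done
None
```

The job is handed in at about 24 s of the 61 s: by the last wrist picture the orange-capped hub sits within 1 mm of the seat centre, against the fence and end stop, with the jaw up to it (travel about 64–65 mm) and the robot clear; no verdict came back, and I did not re-measure the blue hub, case or magnifier.

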